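# Free the pawl and press the stopper home

## Robot

A 6-joint arm with a two-finger parallel gripper is mounted at the origin on the work surface. World frame = base frame: x ahead of the robot, y to its left, z up, the work surface at z = 0. Lengths are in mm, angles in rad, forces in N, time in s.
With the tool pointing down it reaches from about 350 to 875 mm from the base axis. Payload 4.2 kg.
Tool frame: the origin (TCP) lies midway between the tips of the shut fingers; the grasp point (between the pads) lies 19 mm behind it; z points along the fingers, y is the line along which they close (so a half turn about z gives the same grasp; the last joint's range is limited). The gripper opens to 85 mm and grips with 20 to 120 N. Pads are 22 mm wide; open, the fingers measure 114 mm over their backs; the gripper's body (76 mm by 85 mm) begins 54 mm behind the grasp point. The pads swing forward as they close: fully open they stand 13 mm farther back than shut.
Start: joints at [1.438, 0.385, 0.008, 0, -1.194, -0.259], TCP at [238.625, 577.631, 231.312] pointing down, gripper open.
Joint ranges: [-3.14, 3.14], [-1.21, 2.06], [-1.07, 1.41], [-3.16, 2.05], [-2.99, -0.16], [-3.1, 3.1]. Speed limits (rad/s): [2.79, 2.79, 3.14, 3.14, 3.14, 3.14].

## Interface

Orientations are given as a unit quaternion [x, y, z, w].
In Python, from bench import read_state, get_image, job_done gives the robot as it stands.
- The arm moves only by the shell command python3 -m jog 'ROWS'. ROWS is JSON, a list of rows, each a list of 3 entries, a list of its own where there are three numbers: the shift along the world's x, y, z scaled (see below), then the turn, a rotation vector about the world's x, y, z scaled (see below), then the gripper's target within -1 to 1 (shut at 1, half-way at 0, fully open at -1). In form: [[[x, y, z], [wx, wy, wz], claw], ...]. A call has 1 to 20 rows; each row is the pose to reach, as a shift and turn from the pose commanded when the call began; what a row does not reach only later rows make up. The controller multiplies each number of a shift by 10 cm and each number of a turn by 120 degrees. A row lasts 1/10 s, in which the tool goes at most 50 mm and 8.59 degrees, less where a joint would pass 70% of its speed; a pose out of reach is approached as far as the arm can. A call with a number of a shift or a turn outside -1 to 1 is refused whole. A call with a gripper value outside its range is refused whole. The fingers move at their own pace and stop on an object; the grip force is fixed at half the most. Time passes only in rows, so rows that repeat a pose let the fingers close. It gives the time, the measured TCP pose, the force, the opening and the grip force at its end, in the units of the state.
- read_state(): the state, without advancing time (a new reading comes with each control period).
- get_image(name): name is "side" or "top"; returns a dict with "frame" (384x512x3 uint8, red, green, blue), "range_z" (384x512 float32, mm along the optical axis (not along the pixel's ray), 0 where there is no reading), "fx", "fy", "cx", "cy" (pixels), "R" (3x3) and "t" (3): a world point X has camera coordinates R X + t. Camera axes: x right, y down, z forward; pixel columns grow to the right and rows downward; lengths in mm; the calibration is good to about 2 mm. A picture is of the moment at which its call begins.
- job_done(): hands the job in; it is judged then, once.
The state is a dict: "clock": time; "joints": joint angles; "joint_vel": joint speeds; "joint_efforts": joint torques, N m; "position": TCP position; "ee_rot": TCP orientation; "contact_force": force on the tool from outside, world axes, zero at the start; "wrist_torque": the same for the moment, N m; "gripper_width": finger opening in mm; "grasp_force": force on a finger pad.
Only numpy, scipy, OpenCV 4.12 (cv2) and the standard library are available. Lean on these libraries where they do the work, as an engineer would, in place of code of your own. Each camera call takes 0.05 s, during which the arm holds its last target. There are 200 camera calls.

## Task

The small sample bottle in the bench press still has its stopper standing proud. Press down the flat tab of the pawl, at the end of the press away from its handle, so that the pawl swings clear of the toothed wheel, then push the press arm's crossbar handle all the way down, so that the arm's pad drives the stopper fully home. Only touch and push, never lift the arm or push the stopper with the hand, leave the things standing around where they are, and finish clear of the press.

Things in the scene. Friction and masses are not known exactly. Their poses are not given: they have to be found in the camera images.
- press: Grey bench stopper press fixed to the table: base 370 x 120 x 12 mm, two upright cheeks, a sample bottle fixed in its seat. Origin: centre of the base's underside. x runs from the pawl end (-x) to the handle end (+x), z up; arm and pawl swing in the plane y = 0. In this frame (mm): arm hinge (-50, 0, 159), pawl pivot pin (-125, 0, 203), bottle axis x = 60.
- pawl (a joint): Angle (rad) of the steel pawl about its pivot pin. 0: nose down between the teeth; grows as the tab on its tail is pressed down; hard stop at 0.36. The nose clears the teeth from about 0.11; free with margin above 0.13. Pressing the tab takes about 3 N, and the pawl stays where it is left (friction, no spring).
- pawl_tab (a point): Centre of the top face of the pawl's press tab, a flat steel plate 36 x 36 x 5 mm, 60 mm behind the pawl's pivot pin (towards the press's -x), about 224 mm above the table with the pawl engaged. It goes down about 20 mm, turning about the pin, to the hard stop.
- press_arm (a joint): Angle (rad) of the press arm: 0 to 0.11 at the start (37 to 31 degrees above level), grows as the arm goes down, hard stop at 0.65 (level). While the pawl is engaged a tooth blocks it at about 0.14 to 0.16. With the pawl free the handle needs about 3 to 15 N, most in the last 0.1 rad (driving the stopper). It stays where left (no spring). It can be raised to -0.25: unwanted.
- lever_hinge (a point): On the arm's hinge axis, which lies along the press's y, 159 mm above the table. The toothed steel wheel (54 mm radius over the teeth) turns with the arm about it.
- lever_handle (a point): Centre of the arm's handle: a black crossbar, 22 mm diameter, 110 mm long, lying along the press's y, 235 mm from the hinge. 280 to 300 mm above the table at the start, 159 mm with the arm fully down. Its top lies 11 mm above this point. The aluminium arm is 20 mm wide and joins it in the middle.
- stopper (a joint): Depth (m) the stopper has been pushed: 0 to 0.003 at the start, hard stop at 0.010 (fully home, 4 mm proud of the mouth). It stays where it is left.
- stopper_top (a point): Centre of the top of the black stopper (27 mm diameter) in the bottle's neck, under the arm; about 139 mm above the table at the start, 129 mm when home. The arm's rubber pad presses here, 110 mm from the hinge.
- bung_a: Bystander: loose black spare bung, 29 mm diameter, 28 mm high. Origin: centre of its underside.
- bung_b: Bystander: a second spare bung like the first. Origin: centre of its underside.
- sample_a: Bystander: loose closed green bottle, 68 mm diameter, 135 mm high. Origin: centre of its underside.
- sample_b: Bystander: loose closed amber bottle, 68 mm diameter, 135 mm high. Origin: centre of its underside.
- beaker: Bystander: loose clear open cup, 72 mm diameter, 90 mm high. Origin: centre of its underside.
- mallet: Bystander: loose mallet with wooden handle, 220 mm long, lying on the table. Origin: under its middle.
- jar: Bystander: loose closed jar, 80 mm diameter, 100 mm high. Origin: centre of its underside.

How it is judged (in metres and radians):
On the way, in this order (a step that is already met when the one before it is completed fails the run):
1. the pawl is pressed free while the arm is still up (value of joint pawl above 0.13 rad and value of joint press_arm below 0.2 rad), for 0.2 s.
2. the arm is pushed all the way down and the stopper driven home (value of joint press_arm above 0.61 rad and value of joint stopper above 0.007 m), for 0.2 s.
At the end, for the whole second after the job is handed in: The press arm rests fully down (joint above 0.61 of 0.65 rad) and the stopper is at least 7 of its 10 mm in, with the robot clear (all of step 2 and velocity of joint press_arm between -0.05 and 0.05 rad/s); the robot touches nothing.
It fails at once if the press arm is lifted (value of joint press_arm below -0.08 rad).
It fails at once if the stopper is pushed by the hand instead of the press (contact force between any of the fingers, the arm and stopper above 1 N).
It fails at once if a thing standing around is lifted, carried or knocked away (moved more than 25 mm) (distance of any of bung_a, bung_b, sample_a, sample_b, beaker, mallet, jar from where it was at the start of the episode above 0.025 m).
It also fails if it takes over 48 s, if anything falls off the work surface, if the arm or the gripper's body presses on something with over 40 N, if the wrist force passes 120 N, or if a joint passes its speed limit or range.

## Working session

There is one attempt and no reset: what is moved stays moved. The work goes in short steps, Python scripts to look and compute and a shell command to move; the robot and the scene stay as the last step left them, time stands still between calls to the robot, and variables do not carry over. Pictures are saved under pics/ and viewed, at most 10 in all, crops included, and the job is handed in when it is done.

```bash
mkdir -p pics
python3 - <<'E'
from bench import *
import cv2,numpy as np
for n in("side","top"):
    d=get_image(n); cv2.imwrite(f"pics/{n}0.png",d["frame"][:,:,::-1]); np.savez(f"{n}0.npz",**d)
    print(n,d["fx"],d["cx"],d["cy"],(-d["R"].T@d["t"]).round(),d["R"].round(2).tolist())
s=read_state();print(s)
E
```

```text
side 361.00902355270676 250.54898253439114 187.79546908285107 [ 118. -875.  891.] [[0.91, -0.41, 0.02], [-0.22, -0.54, -0.81], [0.34, 0.74, -0.58]]
top 430.7645252571916 254.70323729840018 184.17723610702126 [ 259.   35. 1586.] [[-0.1, -1.0, -0.0], [-0.97, 0.1, -0.22], [0.22, -0.02, -0.98]]
{'clock': 0.1, 'joints': array([ 1.43758541e+00,  3.85501553e-01,  6.78173443e-03, -4.44701057e-04,
       -1.19399002e+00, -2.58602086e-01]), 'joint_vel': array([ 0.0013101 , -0.00163192,  0.00327776,  0.00208938, -0.00157542,
        0.000178  ]), 'joint_efforts': array([-3.57843746e-04, -3.93316698e+01,  1.88931137e+01,  4.19789940e+00,
       -2.55725143e-03,  5.70190039e-06]), 'position': array([238.44811355, 577.17413102, 230.32384023]), 'ee_rot': array([ 9.80855179e-01, -1.94736128e-01, -1.46321865e-04,  9.67825842e-04]), 'contact_force': array([-0.87030609, -0.62606625,  0.032777  ]), 'wrist_torque': array([-0.09854882,  0.00017825,  0.01095779]), 'grasp_force': 0.0, 'gripper_width': 85.76499951794891}
```

View pics/side0.png

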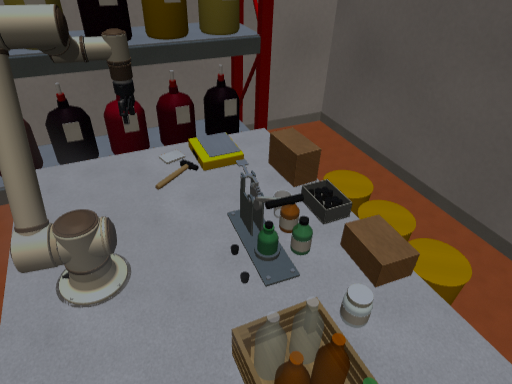

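View pics/top0.png

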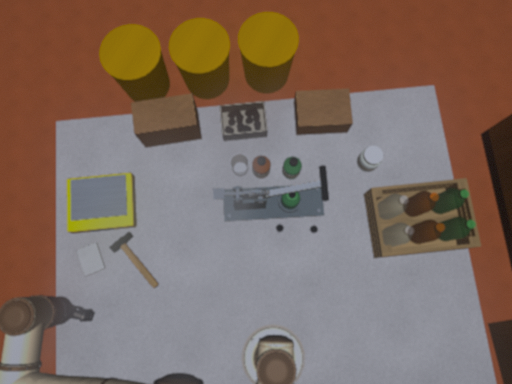

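```bash
cat > h.py <<'E'
import numpy as np,cv2
from bench import *
def world(d):
    z=d["range_z"];v,u=np.mgrid[:384,:512]
    P=np.stack([(u-d["cx"])/d["fx"]*z,(v-d["cy"])/d["fy"]*z,z],-1)
    W=(P-d["t"])@d["R"]; W[z==0]=np.nan; return W
def proj(d,X):
    c=d["R"]@np.array(X,float)+d["t"];return np.array([d["fx"]*c[0]/c[2]+d["cx"],d["fy"]*c[1]/c[2]+d["cy"]])
E
python3 - <<'E'
from h import *
for n,(a,b,c,e) in (("top",(205,145,335,240)),("side",(220,150,320,285))):
    d=dict(np.load(f"{n}0.npz"));W=world(d)
    cv2.imwrite(f"pics/{n}c.png",cv2.resize(d["frame"][b:e,a:c,::-1],None,fx=6 if n=="top" else 4.4,fy=6 if n=="top" else 4.4,interpolation=2))
    if n=="top":
        print("base z:")
        m=(W[...,2]>5)&(W[...,2]<20)&(np.abs(W[...,1])<260)&(W[...,0]>380)&(W[...,0]<720)
        k,l,s,_=cv2.connectedComponentsWithStats(m.astype(np.uint8));i=1+s[1:,4].argmax()
        print(s[i],cv2.minAreaRect(W[l==i][:,:2].astype(np.float32)),cv2.boxPoints(cv2.minAreaRect(W[l==i][:,:2].astype(np.float32))))
    for lo,hi in((195,245),(265,330)):
        m=(W[...,2]>lo)&(W[...,2]<hi)&(np.abs(W[...,1])<300)&(W[...,0]>400)&(W[...,0]<720)
        k,l,s,_=cv2.connectedComponentsWithStats(m.astype(np.uint8))
        for i in range(1,k):
            if s[i,4]>4:print(n,lo,s[i],np.median(W[l==i],0).round(),W[l==i].min(0).round(),W[l==i].max(0).round())
E
```

```text
base z:
[ 220  188  106   34 1574] ((524.4629516601562, -56.77757263183594), (386.9514465332031, 106.67013549804688), 89.1882095336914) [[ 468.3921  -249.47823]
 [ 575.0515  -250.98952]
 [ 580.5338   135.92308]
 [ 473.8744   137.43437]]
top 195 [272 185  27  11 165] [536. -91. 218.] [ 526. -130.  195.] [549. -49. 245.]
top 195 [213 186  57  16 394] [542.  69. 217.] [518. -40. 195.] [569. 143. 236.]
top 265 [306 166  23  35 340] [ 532. -199.  297.] [ 478. -216.  266.] [ 587. -153.  307.]
side 195 [236 159  26  35 269] [541.  59. 214.] [519. -40. 195.] [572. 143. 233.]
side 195 [259 196  13   6  52] [530. -90. 217.] [ 526. -125.  196.] [547. -54. 245.]
side 265 [265 193  39  16 316] [ 530. -212.  296.] [ 477. -218.  266.] [ 588. -156.  302.]
```

View pics/topc.png

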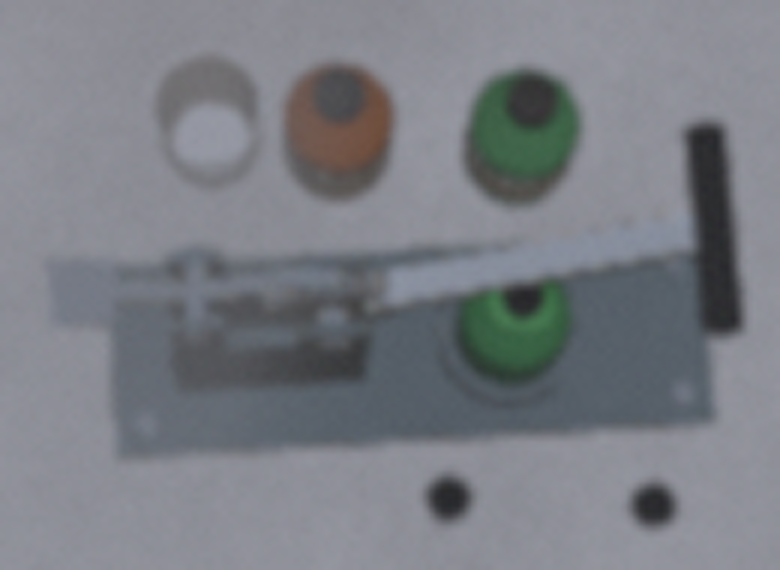

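View pics/sidec.png

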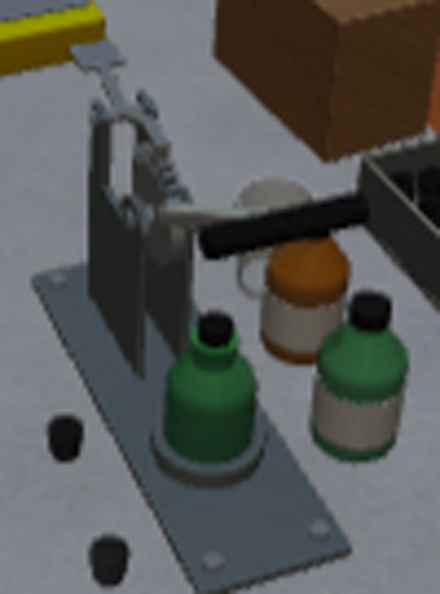

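The crops show the press pawl end at image left. In full top-view pixels, the tab is at about (218,194), the crossbar at (324,183) and the stopper at (292,194). The tall bottles stand on the far (+x) side of the press.

Run:
```python
from h import *
for n in("top","side"):
    W=world(dict(np.load(f"{n}0.npz")))
    for nm,m in (("tab",(W[...,2]>208)&(W[...,2]<245)&(W[...,1]>108)&(W[...,1]<165)&(abs(W[...,0]-545)<50)),
      ("handle",(W[...,2]>270)&(W[...,2]<330)&(W[...,1]<-185)&(W[...,1]>-240)&(abs(W[...,0]-532)<70)),
      ("standing",(W[...,2]>60)&(W[...,2]<150)&(W[...,1]<200)&(W[...,1]>-180)&(W[...,0]>585)&(W[...,0]<720))):
        p=W[m];print(n,nm,len(p),p.mean(0).round(),p.min(0).round(),p.max(0).round(),np.median(p[:,2]).round(1),cv2.minAreaRect(p[:,:2].astype(np.float32)))
```

```text
top tab 122 [546. 126. 223.] [528. 108. 217.] [566. 143. 233.] 223.3 ((547.1690673828125, 125.96781921386719), (33.15519332885742, 37.51079559326172), 85.49451446533203)
top handle 270 [ 531. -202.  297.] [ 478. -216.  278.] [ 587. -185.  307.] 297.9 ((532.6483154296875, -200.31292724609375), (30.070446014404297, 109.37171173095703), 87.83274841308594)
top standing 721 [659. -55.  98.] [ 620. -172.   60.] [717.  86. 142.] 93.8 ((665.4581909179688, -42.136474609375), (260.36883544921875, 72.6615219116211), 80.44141387939453)
side tab 58 [546. 124. 224.] [529. 108. 220.] [564. 143. 227.] 224.2 ((546.7240600585938, 125.85580444335938), (34.937137603759766, 34.67466735839844), 89.04454040527344)
side handle 309 [ 530. -210.  295.] [ 477. -218.  280.] [ 588. -196.  302.] 296.5 ((532.5900268554688, -207.481201171875), (20.261571884155273, 110.69071197509766), 88.16336822509766)
side standing 804 [656. -84.  92.] [ 620. -175.   60.] [718.  85. 138.] 89.8 ((667.0128173828125, -44.9937744140625), (262.9628601074219, 68.84131622314453), 81.10206604003906)
```

```bash
python3 -m jog '[[[0.2,-0.33,0.2],[0,0,0],1],[[0.4,-0.66,0.4],[0,0,0],1],[[0.6,-1,0.6],[0,0,0],1]]'
python3 -m jog '[[[0.25,-0.33,0],[0,0,0],1],[[0.5,-0.66,0],[0,0,0],1],[[0.7,-1,0],[0,0,0],1]]'
python3 -m jog '[[[0.25,-0.33,0],[0,0,0],1],[[0.5,-0.66,0],[0,0,0],1],[[0.7,-1,0],[0,0,0],1]]'
python3 -m jog '[[[0.25,-0.33,0],[0,0,0],1],[[0.5,-0.66,0],[0,0,0],1],[[0.7,-1,0],[0,0,0],1],[[0.7,-1,0],[0,0,0],1],[[0.7,-1,0],[0,0,0],1]]'
```

```text
clock: 0.4
position: [298.9, 476.4, 291.1]
ee_rot: [0.981, -0.194, -0.0, 0.001]
contact_force: [0.8, 0.1, 0.1]
gripper_width: 44.0
grasp_force: 0.0
clock: 0.7
position: [369.3, 376.1, 291.0]
ee_rot: [0.981, -0.195, -0.0, 0.0]
contact_force: [1.2, -0.1, -0.3]
gripper_width: 0.2
grasp_force: 0.0
clock: 1.0
position: [439.3, 276.1, 290.9]
ee_rot: [0.981, -0.195, -0.0, 0.0]
contact_force: [0.4, -0.1, -0.5]
gripper_width: -0.4
grasp_force: 0.0
clock: 1.5
position: [508.7, 176.8, 290.7]
ee_rot: [0.981, -0.196, -0.001, 0.0]
contact_force: [-0.6, -0.1, -0.2]
gripper_width: -0.1
grasp_force: 0.0
```

```bash
python3 -m jog '[[[0.2,-0.23,-0.2],[0,0,0],1],[[0.38,-0.46,-0.45],[0,0,0],1],[[0.38,-0.46,-0.45],[0,0,0],1]]'
python3 - <<'E'
from h import *
d=get_image("side");cv2.imwrite("pics/s1.png",cv2.resize(d["frame"][100:230,190:320,::-1],None,fx=4.5,fy=4.5,interpolation=2))
print(read_state()["position"],proj(d,read_state()["position"]))
E
```

```text
clock: 1.8
position: [545.3, 130.5, 242.1]
ee_rot: [0.981, -0.195, -0.003, 0.002]
contact_force: [-0.8, 0.0, -0.2]
gripper_width: 0.3
grasp_force: 0.0
[545.76116693 131.44574268 244.1141367 ] [240.38946238 155.88831024]
```

View pics/s1.png

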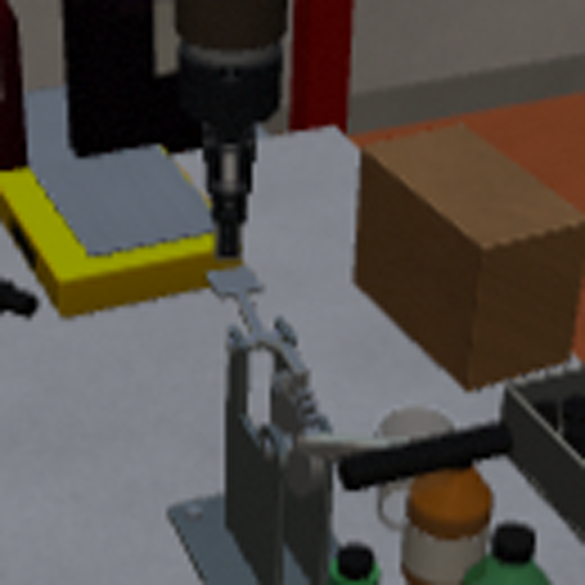

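The crop shows the fingertips at crop (228,255), about 20 mm above the tab at (235,283) and well centred. Next I press the tab.

```bash
python3 -m jog '[[[0,0,-0.1],[0,0,0],1],[[0,0,-0.18],[0,0,0],1],[[0,0,-0.23],[0,0,0],1],[[0,0,-0.28],[0,0,0],1],[[0,0,-0.28],[0,0,0],1]]'
python3 -m jog '[[[0,0,-0.04],[0,0,0],1],[[0,0,-0.08],[0,0,0],1],[[0,0,-0.1],[0,0,0],1],[[0,0,-0.1],[0,0,0],1],[[0,0,-0.1],[0,0,0],1]]'
```

```text
clock: 2.35
position: [546.7, 132.4, 218.4]
ee_rot: [0.981, -0.194, 0.0, -0.0]
contact_force: [-0.2, 0.3, 0.8]
gripper_width: 0.1
grasp_force: 0.1
clock: 2.85
position: [547.0, 131.6, 208.4]
ee_rot: [0.981, -0.195, 0.0, -0.0]
contact_force: [1.4, 3.2, 1.8]
gripper_width: 0.1
grasp_force: 1.5
```

```bash
python3 -m jog '[[[0,0,-0.02],[0,0,0],1],[[0,0,-0.03],[0,0,0],1],[[0,0,-0.03],[0,0,0],1],[[0,0,-0.03],[0,0,0],1]]'
python3 -m jog '[[[0,0.03,0.3],[0,0,0],1],[[0,0.03,0.7],[0,0,0],1],[[0,0.03,1],[0,0,0],1],[[0,0.03,1],[0,0,0],1]]'
python3 - <<'E'
from h import *
for n in("top","side"):
    d=get_image(n);W=world(d)
    m=(W[...,2]>190)&(W[...,2]<245)&(W[...,1]>108)&(W[...,1]<150)&(abs(W[...,0]-545)<25)
    p=W[m];A=np.c_[p[:,1]-126,np.ones(len(p))]
    print(n,len(p),np.median(p,0),np.linalg.lstsq(A,p[:,2],rcond=None)[0])
    m=(W[...,2]>240)&(W[...,2]<330)&(W[...,1]<-185)&(W[...,1]>-250)&(abs(W[...,0]-532)<70);print(W[m].mean(0))
E
```

```text
clock: 3.25
position: [546.8, 131.6, 205.3]
ee_rot: [0.981, -0.195, 0.0, 0.0]
contact_force: [2.1, 2.9, 3.0]
gripper_width: -0.1
grasp_force: 1.6
clock: 3.65
position: [547.5, 133.9, 309.4]
ee_rot: [0.981, -0.195, 0.003, -0.001]
contact_force: [0.2, -0.4, 0.6]
gripper_width: -0.0
grasp_force: 0.0
top 95 [543.11955715 128.88670372 205.04346799] [ -0.34899571 204.98798926]
[ 531.67059277 -202.26997511  296.43982604]
side 38 [545.70103082 123.6553648  205.10607072] [ -0.3009569  204.86557861]
[ 530.01498103 -210.61407059  295.17027132]
```

The tab is down 19 mm (about 0.3 rad) and the arm is still up. Next I go over the handle.

```bash
python3 -m jog '[[[0,-0.2,0.3],[0,0,0],1],[[-0.05,-0.6,0.5],[0,0,0],1],[[-0.05,-1,0.5],[0,0,0],1]]'
python3 -m jog '[[[0,-0.4,0],[0,0,0],1],[[0,-0.8,0],[0,0,0],1],[[-0.05,-1,0],[0,0,0],1]]'
python3 -m jog '[[[0,-0.4,0],[0,0,0],1],[[0,-0.8,0],[0,0,0],1],[[-0.05,-1,0],[0,0,0],1],[[-0.05,-1,0],[0,0,0],1]]'
python3 -m jog '[[[0,-0.2,0],[0,0,0],1],[[0,-0.41,-0.2],[0,0,0],1],[[0,-0.41,-0.3],[0,0,0],1],[[0,-0.41,-0.3],[0,0,0],1]]'
```

```text
clock: 4.05
position: [541.3, 33.5, 356.3]
ee_rot: [0.981, -0.194, 0.0, 0.0]
contact_force: [1.5, -0.4, -0.5]
gripper_width: -0.2
grasp_force: 0.0
clock: 4.35
position: [535.1, -68.2, 352.5]
ee_rot: [0.981, -0.196, -0.003, 0.001]
contact_force: [0.3, -0.3, -0.6]
gripper_width: -0.0
grasp_force: 0.0
clock: 4.75
position: [529.7, -167.7, 352.5]
ee_rot: [0.98, -0.197, -0.003, 0.001]
contact_force: [0.5, 0.8, 0.2]
gripper_width: -0.2
grasp_force: 0.0
clock: 5.15
position: [530.2, -205.6, 322.0]
ee_rot: [0.981, -0.195, -0.004, -0.0]
contact_force: [-0.7, -0.7, 0.1]
gripper_width: 0.0
grasp_force: 0.0
```

```bash
python3 -m jog '[[[0,0,-0.14],[0,0,0],1],[[0,0,-0.2],[0,0,0],1],[[0,-0.03,-0.27],[0,0,0],1],[[0,-0.07,-0.34],[0,0,0],1],[[0,-0.11,-0.42],[0,0,0],1],[[0,-0.15,-0.5],[0,0,0],1],[[0,-0.19,-0.58],[0,0,0],1],[[0,-0.22,-0.66],[0,0,0],1],[[0,-0.24,-0.73],[0,0,0],1],[[0,-0.26,-0.79],[0,0,0],1],[[0,-0.26,-0.79],[0,0,0],1]]'
python3 - <<'E'
from h import *
d=get_image("side");cv2.imwrite("pics/s2.png",cv2.resize(d["frame"][110:280,200:370,::-1],None,fx=3.5,fy=3.5,interpolation=2))
print(read_state()["position"])
E
```

```text
clock: 6.25
position: [531.5, -231.9, 244.7]
ee_rot: [0.981, -0.195, -0.001, -0.001]
contact_force: [0.5, 0.8, -0.2]
gripper_width: -0.2
grasp_force: 0.0
[ 531.38659356 -231.51200712  244.79816255]
```

View pics/s2.png

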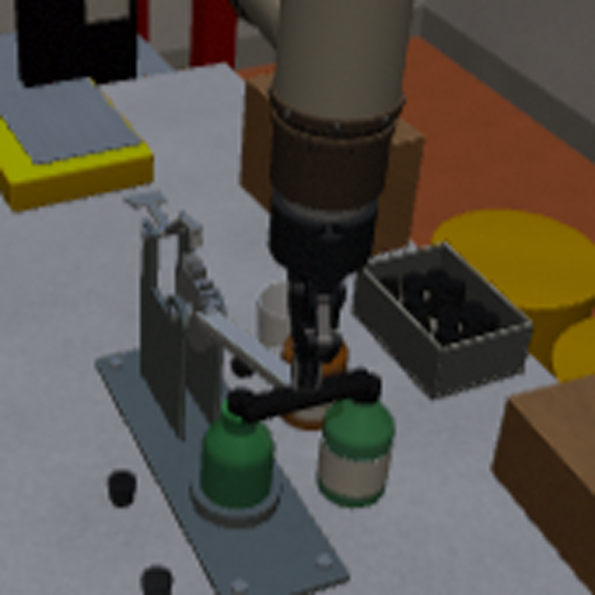

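The crossbar has come down with the fingers resting on it (crop (305,395)), so the pawl isn't blocking. I continue down the arc.

```bash
python3 -m jog '[[[0,-0.02,-0.08],[0,0,0],1],[[0,-0.04,-0.16],[0,0,0],1],[[0,-0.07,-0.24],[0,0,0],1],[[0,-0.09,-0.34],[0,0,0],1],[[0,-0.1,-0.42],[0,0,0],1],[[0,-0.11,-0.5],[0,0,0],1],[[0,-0.11,-0.57],[0,0,0],1],[[0,-0.12,-0.63],[0,0,0],1],[[0,-0.12,-0.68],[0,0,0],1],[[0,-0.12,-0.71],[0,0,0],1],[[0,-0.12,-0.73],[0,0,0],1],[[0,-0.12,-0.73],[0,0,0],1]]'
```

```text
clock: 7.5
position: [531.7, -244.9, 173.5]
ee_rot: [0.981, -0.195, 0.0, 0.0]
contact_force: [-0.6, -3.7, 4.2]
gripper_width: -0.2
grasp_force: 2.0
```

```bash
python3 -m jog '[[[0,0,-0.02],[0,0,0],1],[[0,0,-0.04],[0,0,0],1],[[0,0,-0.04],[0,0,0],1],[[0,0,-0.04],[0,0,0],1]]'
```

```text
clock: 7.9
position: [531.8, -244.9, 169.9]
ee_rot: [0.981, -0.195, 0.0, 0.0]
contact_force: [-1.5, -4.3, 6.1]
gripper_width: 0.1
grasp_force: 2.7
```

```bash
python3 -m jog '[[[0,0,-0.03],[0,0,0],1],[[0,0,-0.03],[0,0,0],1],[[0,0,-0.03],[0,0,0],1]]'; python3 -m jog '[[[0,0,-0.03],[0,0,0],1],[[0,0,-0.03],[0,0,0],1],[[0,0,-0.03],[0,0,0],1]]'
```

```text
clock: 8.2
position: [531.9, -245.0, 169.6]
ee_rot: [0.981, -0.194, 0.001, 0.001]
contact_force: [-4.8, -1.7, 17.0]
gripper_width: 0.1
grasp_force: 8.0
clock: 8.5
position: [532.0, -245.0, 169.3]
ee_rot: [0.981, -0.194, 0.002, 0.001]
contact_force: [-8.6, 2.0, 26.4]
gripper_width: -0.1
grasp_force: 13.3
```

The hand is firmly against the hard stop: z stays near 169.5 while the force rises to 26 N. I retreat straight up and check.

```bash
python3 -m jog '[[[0,0,0.05],[0,0,0],1],[[0,0,0.2],[0,0,0],1],[[0,0,0.6],[0,0,0],1],[[0,0,1],[0,0,0],1],[[0,0,1],[0,0,0],1]]'; python3 -m jog '[[[-0.3,-0.3,0.4],[0,0,0],1],[[-0.6,-0.6,0.6],[0,0,0],1],[[-0.6,-0.6,0.6],[0,0,0],1],[[-0.6,-0.6,0.6],[0,0,0],1]]'
python3 - <<'E'
from h import *
for n in("top","side"):
    d=get_image(n);W=world(d)
    m=(W[...,2]>140)&(W[...,2]<200)&(W[...,1]<-225)&(W[...,1]>-270)&(abs(W[...,0]-532)<65);print(n,W[m].mean(0),W[m].max(0))
cv2.imwrite("pics/s3.png",cv2.resize(d["frame"][110:310,180:380,::-1],None,fx=3,fy=3,interpolation=2))
E
```

```text
clock: 9.0
position: [534.5, -244.4, 268.7]
ee_rot: [0.981, -0.194, 0.006, -0.0]
contact_force: [-0.0, -0.5, 0.1]
gripper_width: 0.1
grasp_force: 0.0
clock: 9.4
position: [471.2, -304.2, 322.8]
ee_rot: [0.981, -0.195, 0.0, -0.001]
contact_force: [0.1, 0.3, -1.1]
gripper_width: 0.0
grasp_force: 0.0<stdin>:4: RuntimeWarning: Mean of empty slice.
  ret = um.true_divide(
Traceback (most recent call last):
ValueError: zero-size array to reduction operation maximum which has no identity
```

Run:
```python
from h import *
d=get_image("side");W=world(d)
cv2.imwrite("pics/s3.png",cv2.resize(d["frame"][110:310,180:380,::-1],None,fx=3,fy=3,interpolation=2))
m=(W[...,2]>120)&(W[...,2]<320)&(W[...,1]<-180)&(W[...,1]>-270)&(abs(W[...,0]-532)<65);print(m.sum(),np.median(W[m],0) if m.any() else 0)
```

```text
393 [ 530.03344602 -246.82621617  166.70007364]
```

View pics/s3.png

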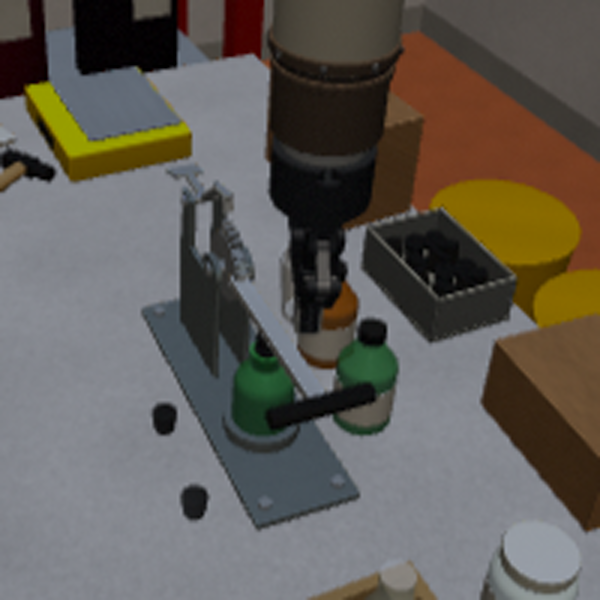

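The crossbar at crop (322,405) is level: its visible surface is at 167 mm, so its centre is about 158 mm. The bystanders look undisturbed and the hand is clear, so I hand in.

```bash
python3 -c "
from bench import *
print(read_state()['joint_vel'].round(3));print(job_done())"
```

```text
[ 0.012  0.012 -0.002  0.007 -0.003  0.001]
the job is handed in; nothing more can be done
None
```

I freed the pawl (about 0.3 rad), pushed the arm down to its hard stop so the pad should have driven the stopper home (stopper depth not measured directly), and handed in with the hand clear and the bystanders looking undisturbed; the hand-in returned no verdict.

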